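# Discard a used culture dish through the bin's lever-lifted lid

## Task

Drop the used culture dish that waits on the discard bin's loading deck into the bin, using fingertips only and never picking it up. Press the long lever's pad down until the spring catch holds it and the heavy lid stands open, and let go; push the dish along the deck so that it falls into the well; then press the catch's thumb tab so that the lid falls fully shut and the lever comes back up. Leave the clean dish, the stain bottle and the tip box where they stand.

Things in the scene. Friction and masses are not known exactly. Their poses are not given: they have to be found in the camera images.
- discard_bin: Bench discard bin, fixed: light grey metal well and loading deck on a grey base, 400 x 145 x 120 mm. Origin on the worktop below the line where deck meets well. Its x axis is the way the dish is pushed (deck x -140 to 0), y points to the lever's side, z up. Deck: flat, top at z 100 mm, 72 mm between side rims (tops z 108); its -x end is open, so shut fingers fit behind the dish
- well_floor (a point): Middle of the floor of the open well that the lid covers: x 58, y 0, z 16 mm in the bin's frame. Inside 110 mm (x 3 to 113) by 96 mm, side walls up to z 107 mm
- press_pad (a point): Middle of the top of the black ribbed pad (52 mm along the lever, 34 across) on the steel lever's long end. In the bin's frame (mm): x -67, y 75, z 207 with the lid shut; x -113, y 75, z 119 when caught; it moves on an arc about the pivot axis at x 23, z 104. Its outer (-x) end is about 22 degrees up at the start, 22 down at the bottom. Pressing needs 6 to 14 N
- release_tab (a point): Middle of the top of the small black thumb tab (32 x 30 mm) of the spring catch, beyond the end of the lever: x -225, y 69, z 52 mm in the bin's frame. Pressed down by about 17 to 24 mm (1 to 5 N) it draws the hook back from the lever's nose; springs up when let go
- lid_hinge (a point): Middle of the lid's hinge line, at the far end of the well: x 118, y 0, z 115 mm in the bin's frame; the hinge line runs along the bin's y axis
- lever (a joint): Angle of the lever in rad: 0 = long end up, resting against the roller on the side of the shut lid; about 0.74 = held by the catch; the hook snaps over at about 0.75; 0.825 = stop. The lever's other, short end lifts the lid by that roller; let go before that it comes back up under the lid's weight
- lid (a joint): Angle of the heavy steel lid (120 x 112 mm, 11 mm thick, about 0.6 kg) in rad: 0 = shut, about 1.16 = held open by the caught lever. Shut, its front lip closes the gap above the deck, so the dish cannot pass. It falls shut within about a second, damped, when the lever is freed
- catch (a joint): Angle of the spring catch in rad: 0 = hook upright; it is pushed back as the lever's nose passes and snaps over it; thumb tab down to 0.38 = stop; the nose is free from about 0.22
- used_dish: Used culture dish: flat round dish of whitish plastic with its lid on, 62 mm across, 16 mm high, 30 g, lying on the loading deck between the rims. Origin: centre of its underside, 42 to 70 mm from the well's edge at the start
- clean_dish: A like dish, 62 mm across, 16 mm high, on the worktop to the right of the bin; to be left alone. Origin: centre of its underside
- stain_bottle: Brown bottle with a blue cap, 38 mm across, 70 mm high, on the worktop behind the bin; to be left alone. Origin: centre of its underside
- tip_box: Clear pipette tip box, 86 x 118 x 86 mm, on the worktop to the right; to be left alone. Origin: centre of its underside
Mind the look-alikes: they are no part of the job. Leave any black or pink look-alike of the used_dish alone.

How it is judged (in metres and radians):
On the way, in this order (a step that is already met when the one before it is completed fails the run):
1. the lever is caught down and the lid stands open with the robot's fingers off the bin, the dish still on the deck (value of joint lid above 0.95 rad and value of joint lever above 0.72 rad and value of joint catch below 0.08 rad and contact force between the fingers and discard_bin below 0.3 N and z of used_dish in the frame of discard_bin above 0.09 m), for 0.2 s.
2. the dish has fallen into the well while the lid stands open (value of joint lid above 0.95 rad and x of used_dish in the frame of discard_bin above 0 m and z of used_dish in the frame of discard_bin below 0.075 m), for 0.1 s.
At the end, for the whole second after the job is handed in: The used dish lies inside the well (its centre within the walls, underside more than 25 mm below the deck) at rest; the lid is shut to 0.04 rad, the lever back up to 0.05 rad, the catch sprung back to 0.08 rad (value of joint lid below 0.04 rad and value of joint lever below 0.05 rad and value of joint catch below 0.08 rad and x of used_dish in the frame of discard_bin between 0 and 0.116 m and y of used_dish in the frame of discard_bin between -0.05 and 0.05 m and z of used_dish in the frame of discard_bin below 0.075 m and linear speed of used_dish below 0.02 m/s); the robot touches nothing.
It fails at once if the used dish is lifted more than 15 mm off the deck (z of used_dish in the frame of discard_bin above 0.115 m).
It fails at once if the clean dish is moved more than 15 mm (distance of clean_dish from where it was at the start of the episode above 0.015 m).
It fails at once if the stain bottle is moved more than 15 mm (distance of stain_bottle from where it was at the start of the episode above 0.015 m).
It fails at once if the tip box is moved more than 15 mm (distance of tip_box from where it was at the start of the episode above 0.015 m).
It also fails if it takes over 51 s, if anything falls off the work surface, if the arm or the gripper's body presses on something with over 40 N, if the wrist force passes 120 N, or if a joint passes its speed limit or range.

## Robot

A 7-joint arm with a two-finger parallel gripper is mounted at the origin on a cart in front of the work surface, level with it; the furniture and walls round the work are solid. World frame = base frame: x ahead of the robot, y to its left, z up, the work surface at z = 0. Lengths are in m, angles in degrees, forces in N, time in s.
With the tool pointing down it reaches from about 0.425 to 0.875 m from the base axis. Payload 4.7 kg.
Tool frame: the origin (TCP) lies on the front face of the gripper's body, between the roots of the fingers; the fingertips stand 70 mm ahead of it and the grasp point (between the pads) lies 51 mm ahead of it (tip_extent is the distance from the TCP to the fingertips, in m); z points along the fingers, y is the direction in which the jaws open and shut (so a half turn about z gives the same grasp; the last joint's range is limited). The gripper opens to 87 mm and grips with 3 to 60 N. Pads are 19 mm wide; open, the fingers measure 117 mm over their backs; the gripper's body (75 mm by 190 mm) begins 51 mm behind the grasp point.
Start: joints at [68.36, 18.392, -4.016, 83.108, 1.295, 78.541, -3.26], TCP at [0.248, -0.601, 0.292] pointing down, gripper open.
Joint ranges: [-163.93, 163.93], [-17.29, 119.83], [-79.2, 71.16], [3.27, 140.29], [-89.18, 269.18], [5.43, 117.66], [-154.24, 154.24]. Speed limits (degrees/s): [147.25, 147.25, 180, 180, 180, 180, 180].

## Interface

Orientations are given as [roll, pitch, yaw] about the fixed x, y, z axes, in that order (R = Rz(yaw) Ry(pitch) Rx(roll)).
In Python, from cell import * gives the robot as it stands.
- The arm moves only by the tool carry_out, never from a script. Its argument "increments" is text: rows parted by semicolons, each of 7 numbers parted by spaces: the opening, from 0 (shut) to 1 (fully open), then the shift along the tool's x, y, z in m, then the turn, a rotation vector about the tool's x, y, z in degrees. A call has 1 to 20 rows; each row shifts and turns the pose as measured when the row begins, along the tool's axes as they then stand; what a row does not reach is not made up. A row lasts 1/8 s, in which the tool goes at most 62.5 mm and 10.7 degrees, less where a joint would pass 70% of its speed; a pose out of reach is approached as far as the arm can. A call is refused whole if a number of a shift passes 0.0625 or a number of a turn 10.7, either way. A call with a gripper value outside its range is refused whole. The fingers move at their own pace and stop on an object; "force" is the grip in N (left out, the last holds). Time passes only in rows, so rows that do not move let the fingers close. It gives the time, the measured TCP pose, the force and the opening at its end, in the units of the state.
- get_obs(): the state, without advancing time (a new reading comes with each control period).
- read_camera(name): name is "scene" or "side" or "wrist"; returns a dict with "img" (480x640x3 uint8, blue, green, red), "fx", "fy", "cx", "cy" (pixels), "k1" (the pictures are not rectified: a ray, as slopes to the right and down, at radius r is drawn at 1 + k1 r^2 times it, then the intrinsics apply), "world_from_camera" (4x4, takes a point from camera to world coordinates). Camera axes: x right, y down, z forward; pixel columns grow to the right and rows downward; lengths in m; the calibration is good to about 2 mm. A picture is of the moment at which its call begins. There is no depth.
- sign_off(): hands the job in, once; it reports no verdict.
Trained networks look in a picture, given as the dict that the camera call returned (one of the last four; its "shot" number tells which), for a name from the list of things; names that differ only in an ending like _2 or _b are one class to them, and where a whole thing is asked for, a point or a joint stands for the part that bears it (a point fixed in the world has none). Each returns a list of dicts, best first, with "confidence" (0 to 1); they miss things now and then, are a little off and sometimes report something else, mostly with a low value. They report only what shows in the picture. A call takes as long as a camera call. They do not tell look-alikes from the thing itself.
- masks_of(target, picture): "pixels" (480x640 bool, what is visible of it) and "bbox" ([left, top, right, bottom] in pixels, round what is visible of it).
The state is a dict: "time_s": time; "qpos": joint angles; "joint_velocities": joint speeds; "effort": joint torques, N m; "tool_pos": TCP position; "tool_rot": TCP orientation; "force": force on the tool from outside, world axes, zero at the start; "wrist_torque": the same for the moment, N m; "grip_width": finger opening in m.
Only numpy, scipy, OpenCV 4.12 (cv2) and the standard library are available. Lean on these libraries where they do the work, as an engineer would, in place of code of your own. Each camera call takes 0.05 s, during which the arm holds its last target.

## Working session

There is one attempt and no reset: what is moved stays moved. The work goes in short steps, Python scripts to look and compute and a tool call to move; the robot and the scene stay as the last step left them, time stands still between calls to the robot, and variables do not carry over. Pictures are saved under pics/ and viewed, and the job is handed in when it is done.

Besides the shell and the picture viewer there is one more tool, called after "Call:" in YAML: its name, and indented under it one key for each argument. carry_out: Moves the arm, as the interface text tells. Its arguments: {"type":"object","properties":{"increments":{"type":"string"},"force":{"type":"number"}},"required":["increments"]}

```bash
ls; mkdir -p pics; python3 - <<'E'
from cell import *
import cv2
o=get_obs();print(o)
for n in("scene","side","wrist"):
    p=read_camera(n);cv2.imwrite(f"pics/a_{n}.png",p["img"]);print(n,p["fx"],p["fy"],p["cx"],p["cy"],p["k1"],p["world_from_camera"].round(4).tolist() if hasattr(p["world_from_camera"],'round') else p["world_from_camera"])
E
```

```text
pics
{'time_s': 0.0, 'qpos': array([68.35858777, 18.43900421, -4.01477035, 83.17489949,  1.29520836,
       78.54093907, -3.26103761]), 'joint_velocities': array([-0.06708299, -0.05561191, -0.00112745, -0.03658509, -0.05467083,
       -0.02583137, -0.05137556]), 'effort': array([ 5.32804133e-04, -4.91294146e+01, -4.03608782e-01, -3.12535894e+01,
       -6.38024951e-02,  4.36877995e-02,  1.96994220e-04]), 'tool_pos': array([ 0.24800221, -0.60037202,  0.29116194]), 'tool_rot': array([-1.79890409e+02,  6.21907808e-03,  2.24494494e+01]), 'force': array([-0.30558267, -0.29237996,  0.4038599 ]), 'wrist_torque': array([-0.04764021, -0.00597646, -0.02432339]), 'grip_width': 0.08692529108695898}
scene 573.7668201363006 573.7668201363006 325.92198180599854 240.78027168137146 0.053536525016225474 [[0.7809, -0.4383, 0.4451, -0.0958], [-0.6247, -0.5488, 0.5555, -0.8788], [0.0008, -0.7118, -0.7024, 1.1693], [0.0, 0.0, 0.0, 1.0]]
side 571.8504936989143 571.8504936989143 315.0662170440898 247.13220742708316 0.05226098085274933 [[-0.9892, 0.1086, -0.0984, 0.6591], [0.1465, 0.7447, -0.6511, 0.8313], [0.0026, -0.6585, -0.7526, 1.1554], [0.0, 0.0, 0.0, 1.0]]
wrist 379.94017883252286 379.94017883252286 318.0407797919278 241.66972526971284 0.0025800878248185256 [[0.3817, -0.8828, -0.2738, 0.3225], [-0.9243, -0.3652, -0.1109, -0.57], [-0.0021, 0.2954, -0.9554, 0.3836], [0.0, 0.0, 0.0, 1.0]]
```

View pics/a_scene.png

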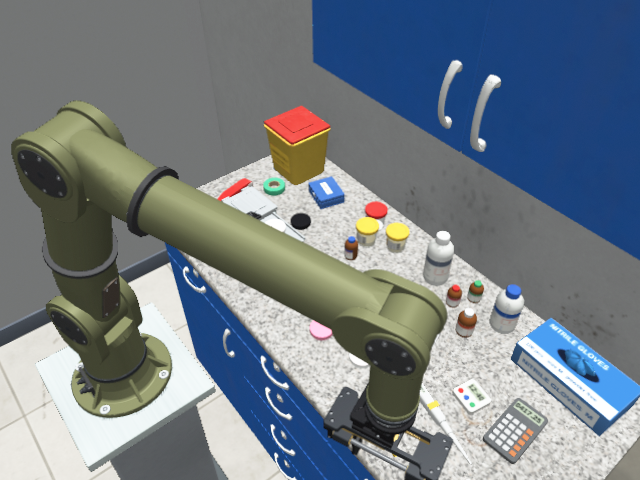

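View pics/a_side.png

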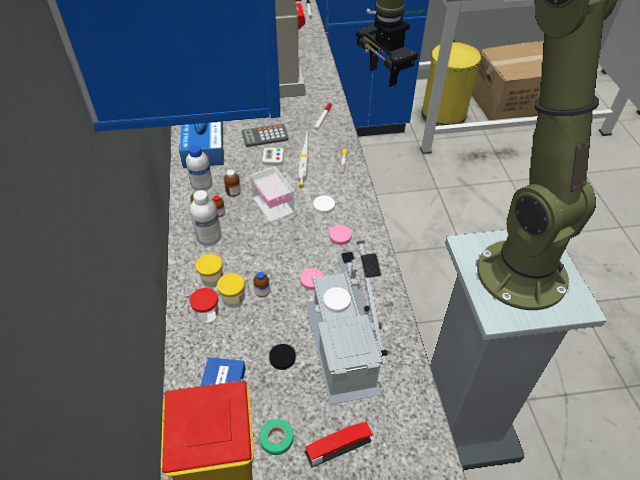

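View pics/a_wrist.png

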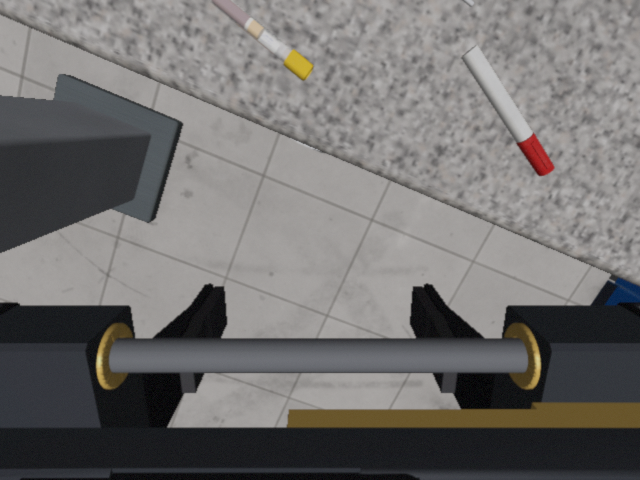

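The side view shows the bin with its well at (348,355), the white dish on the deck at (337,298), the pad at (370,265) and the catch at (347,257). I'll enlarge it to get a pose.

```bash
cat > h.py <<'E'
from cell import *
import cv2,numpy as np
from scipy.spatial.transform import Rotation as R
def K(p): return np.array([[p["fx"],0,p["cx"]],[0,p["fy"],p["cy"]],[0,0,1]])
def proj(p,P):
    P=np.atleast_2d(P);T=np.linalg.inv(np.array(p["world_from_camera"]))
    c=P@T[:3,:3].T+T[:3,3];s=c[:,:2]/c[:,2:];r2=(s**2).sum(1,keepdims=True)
    s=s*(1+p["k1"]*r2);return s*[p["fx"],p["fy"]]+[p["cx"],p["cy"]]
def unproj(p,uv,z):
    uv=np.atleast_2d(uv).astype(float);d=(uv-[p["cx"],p["cy"]])/[p["fx"],p["fy"]];s=d.copy()
    for _ in range(10): s=d/(1+p["k1"]*(s**2).sum(1,keepdims=True))
    T=np.array(p["world_from_camera"]);v=np.c_[s,np.ones(len(s))]@T[:3,:3].T
    return T[:3,3]+v*((z-T[2,3])/v[:,2])[:,None]
def bw(pose,P):
    x,y,a=pose;c,s=np.cos(a),np.sin(a);P=np.atleast_2d(P)/1000.
    return np.c_[x+c*P[:,0]-s*P[:,1],y+s*P[:,0]+c*P[:,1],P[:,2]]
E
python3 - <<'E'
from h import *
p=read_camera("side")
for t in("discard_bin","press_pad","release_tab","used_dish","lid","lid_hinge","clean_dish","tip_box","stain_bottle"):
    for m in masks_of(t,p)[:6]:
        q=np.argwhere(m["pixels"]);print(t,round(m["confidence"],2),np.round(m["bbox"]),q.mean(0)[::-1].round(1),len(q))
im=p["img"][225:415,285:405];cv2.imwrite("pics/b.png",cv2.resize(im,None,fx=3.1,fy=3.1,interpolation=cv2.INTER_CUBIC))
E
```

```text
discard_bin 0.92 [307. 244. 390. 403.] [348.6 332.2] 7787
press_pad 0.62 [359. 239. 382. 363.] [371.5 284.7] 733
release_tab 0.73 [342. 252. 362. 286.] [351.  266.9] 319
used_dish 0.83 [325. 284. 351. 314.] [337.  300.1] 545
used_dish 0.78 [332. 222. 350. 245.] [340.3 234.8] 309
used_dish 0.71 [269. 339. 296. 368.] [282.1 356.2] 587
used_dish 0.58 [300. 265. 324. 291.] [310.  277.5] 351
used_dish 0.31 [341. 250. 359. 287.] [351.  266.3] 307
lid 0.86 [318. 315. 389. 369.] [349.8 342.6] 2685
lid 0.52 [313. 197. 336. 216.] [323.8 204.6] 325
lid_hinge 0.82 [305. 243. 387. 407.] [348.9 331.9] 7922
clean_dish 0.77 [314. 198. 333. 216.] [324.1 204.4] 302
tip_box 0.67 [250. 166. 295. 225.] [272.5 193.5] 1791
stain_bottle 0.69 [257. 273. 270. 299.] [261.6 284.7] 315
```

View pics/b.png

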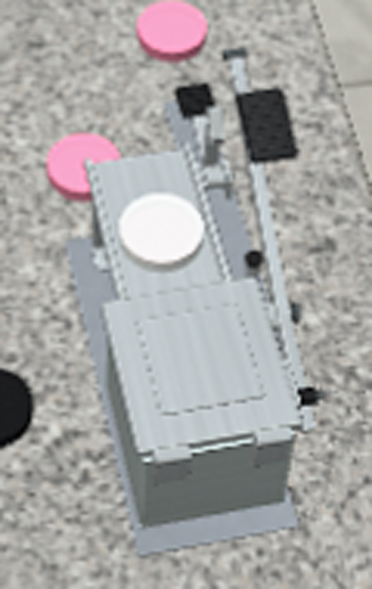

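```bash
cat > fit.py <<'E'
from h import *
from scipy.optimize import least_squares
p=read_camera("side")
M=np.array([[-225,69,52],[-67,75,207],[-140,0,106],[118,0,115]])
U=np.array([[347.9,256.6],[371.5,265.3],[329.2,275.6],[356,368.2]])
best=None
for a0 in (1,1.5,2):
    r=least_squares(lambda q:(proj(p,bw(q,M))-U).ravel(),[.5,.05,a0]); 
    if best is None or r.cost<best.cost:best=r
print(best.x,np.degrees(best.x[2]),best.fun.reshape(-1,2).round(1))
np.save("pose.npy",best.x)
d=unproj(p,[337.3,299.2],.116)[0];x,y,a=best.x
v=np.array([[np.cos(a),np.sin(a)],[-np.sin(a),np.cos(a)]])@(d[:2]-[x,y]);print("dish",d,v)
im=cv2.resize(p["img"],None,fx=1,fy=1)
c=im.copy()
pts=[[-225,69,52],[-67,75,207],[-140,36,108],[-140,-36,108],[0,36,108],[0,-36,108],[118,-56,115],[118,56,115],[-140,0,100],[-2,-56,121],[-2,56,121]]
big=cv2.resize(im[225:415,285:405],None,fx=3.1,fy=3.1,interpolation=cv2.INTER_CUBIC)
for u in proj(p,bw(best.x,pts)): cv2.circle(big,tuple(int(t) for t in ((u-[285,225]+.5)*3.1)),3,(0,0,255),-1)
cv2.imwrite("pics/c.png",big)
print([bw(best.x,[q])[0].round(3) for q in pts[:2]])
for n,uv,z in(("clean",[324,204],.016),("bottle",[262,296],0)):print(n,unproj(p,uv,z))
E
python3 fit.py
```

```text
[0.49452116 0.15081919 1.62393251] 93.04447896149622 [[ 0.1  0.7]
 [-0.1  0.2]
 [-0.3 -1.6]
 [ 0.3  0.6]]
dish [0.49660133 0.09238561 0.116     ] [-0.05846159  0.00102624]
[array([ 0.438, -0.078,  0.052]), array([0.423, 0.08 , 0.207])]
clean [[ 0.46120074 -0.31130977  0.016     ]]
bottle [[ 0.66272102 -0.02700623  0.        ]]
```

View pics/c.png

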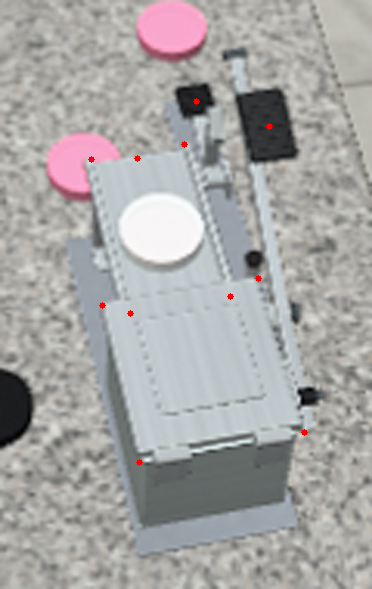

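The candidates for the used dish in the side view are:
- white at (337,299)
- pink at (340,234)
- pink at (310,277)
- black at (282,356)

Only the white one is whitish and lies on the deck between the rims, as the enlarged crop confirmed. The other white one at (324,204) is the clean dish. Next I'll plan the approach above the pad.

```bash
cat > plan.py <<'E'
from h import *
import sys
# usage: plan.py opening  x,y,z,yaw[,step_m] ...  (world TCP; tool down)  or bin: b:x,y,ztip(mm)
pose=np.load("pose.npy");BY=np.degrees(pose[2])
o=get_obs();pos=np.array(o["tool_pos"]);Rc=R.from_euler("xyz",o["tool_rot"],degrees=True)
print("t",round(o["time_s"],2),"pos",pos.round(4),"rot",np.round(o["tool_rot"],1),"F",np.round(o["force"],1))
op=sys.argv[1];rows=[]
for w in sys.argv[2:]:
    st=.05
    if w[0]=="b":
        v=[float(t) for t in w[2:].split(",")];P=bw(pose,v[:3])[0];P[2]+=.07;yaw=BY
        if len(v)>3: st=v[3]/1000
    else:
        v=[float(t) for t in w.split(",")];P=np.array(v[:3]);yaw=v[3]
        if len(v)>4: st=v[4]
    Rt=R.from_euler("xyz",[180,0,yaw],degrees=True)
    dr=(Rc.inv()*Rt).as_rotvec(degrees=True)
    n=int(max(1,np.ceil(np.linalg.norm(P-pos)/st),np.ceil(np.linalg.norm(dr)/10)))
    p0=pos.copy()
    for i in range(n):
        pt=p0+(P-p0)*(i+1)/n
        s=Rc.inv().apply(pt-pos).round(3);d=(dr/n).round(1)
        rows.append(f"{op} {s[0]:g} {s[1]:g} {s[2]:g} {d[0]:g} {d[1]:g} {d[2]:g}")
        pos=pos+Rc.apply(s);Rc=Rc*R.from_rotvec(d,degrees=True)
    print("->",P.round(4),n)
print(len(rows));print("; ".join(rows))
E
python3 plan.py 0 0.3,-0.5,0.36,30 0.45,-0.2,0.36,65 b:-75,72,260
```

```text
t 0.7 pos [ 0.2482 -0.6008  0.2923] rot [180.    0.   22.4] F [-0.4 -0.3 -0.3]
-> [ 0.3  -0.5   0.36] 3
-> [ 0.45 -0.2   0.36] 7
-> [0.4266 0.0721 0.33  ] 6
16
0 0.029 -0.024 -0.023 0 0 -2.5; 0 0.03 -0.024 -0.022 0 0 -2.5; 0 0.03 -0.021 -0.023 0 0 -2.5; 0 0.04 -0.027 0 0 0 -5; 0 0.042 -0.022 0 0 0 -5; 0 0.044 -0.02 0 0 0 -5; 0 0.046 -0.015 0 0 0 -5; 0 0.046 -0.011 0 0 0 -5; 0 0.048 -0.007 0 0 0 -5; 0 0.048 -0.003 0 0 0 -5; 0 0.039 -0.023 0.005 0 0 -4.7; 0 0.041 -0.019 0.005 0 0 -4.7; 0 0.043 -0.016 0.005 0 0 -4.7; 0 0.044 -0.013 0.005 0 0 -4.7; 0 0.044 -0.008 0.005 0 0 -4.7; 0 0.046 -0.006 0.005 0 0 -4.7
```

Call:
carry_out:
  increments: "0 0.029 -0.024 -0.023 0 0 -2.5; 0 0.03 -0.024 -0.022 0 0 -2.5; 0 0.03 -0.021 -0.023 0 0 -2.5; 0 0.04 -0.027 0 0 0 -5; 0 0.042 -0.022 0 0 0 -5; 0 0.044 -0.02 0 0 0 -5; 0 0.046 -0.015 0 0 0 -5; 0 0.046 -0.011 0 0 0 -5; 0 0.048 -0.007 0 0 0 -5; 0 0.048 -0.003 0 0 0 -5"

```text
time_s: 1.95
tool_pos: [0.4508, -0.1897, 0.363]
tool_rot: [179.7, 0.2, 65.8]
force: [0.8, 0.1, -0.7]
grip_width: 0.0019
```

```bash
python3 plan.py 0 b:-75,72,260
```

```text
t 1.95 pos [ 0.4508 -0.1897  0.363 ] rot [179.7   0.2  65.8] F [ 0.8  0.1 -0.7]
-> [0.4266 0.0721 0.33  ] 6
6
0 0.038 -0.022 0.005 0 0 -4.5; 0 0.04 -0.018 0.006 0 0 -4.5; 0 0.041 -0.015 0.005 0 0 -4.5; 0 0.042 -0.013 0.005 0 0 -4.5; 0 0.043 -0.008 0.005 0 0 -4.5; 0 0.044 -0.006 0.006 0 0 -4.5
```

Tracking is good.

Call:
carry_out:
  increments: "0 0.038 -0.022 0.005 0 0 -4.5; 0 0.04 -0.018 0.006 0 0 -4.5; 0 0.041 -0.015 0.005 0 0 -4.5; 0 0.042 -0.013 0.005 0 0 -4.5; 0 0.043 -0.008 0.005 0 0 -4.5; 0 0.044 -0.006 0.006 0 0 -4.5; 0 0 0 0 0 0 0"

```text
time_s: 2.82
tool_pos: [0.4232, 0.0861, 0.3303]
tool_rot: [179.5, 0.5, 94.3]
force: [-0.2, -0.6, 0.7]
grip_width: 0.0007
```

```bash
python3 plan.py 0 b:-75,72,225 b:-75,72,205,10 b:-100,72,160,12 b:-113,72,113,12; python3 - <<'E'
from h import *
for n in("side","wrist","scene"):
    p=read_camera(n);im=p["img"]
    if n=="side": im=cv2.resize(im[205:405,285:435],None,fx=3,fy=3)
    cv2.imwrite(f"pics/d_{n}.png",im)
E
```

```text
t 2.83 pos [0.4232 0.0861 0.3303] rot [179.5   0.5  94.3] F [-0.2 -0.6  0.7]
-> [0.4266 0.0721 0.295 ] 1
-> [0.4266 0.0721 0.275 ] 3
-> [0.4279 0.0471 0.23  ] 5
-> [0.4286 0.0342 0.183 ] 5
14
0 -0.014 0.002 0.035 0.5 0.4 1.3; 0 0 0 0.007 -0 0 -0; 0 0 0 0.007 -0 0 -0; 0 0 0 0.006 -0 0 -0; 0 -0.005 0 0.009 -0 0 -0; 0 -0.005 0 0.009 -0 0 -0; 0 -0.005 0 0.009 -0 0 -0; 0 -0.005 0 0.009 -0 0 -0; 0 -0.005 0 0.009 -0 0 -0; 0 -0.003 0 0.009 -0 0 -0; 0 -0.002 0 0.01 -0 0 -0; 0 -0.003 0 0.009 -0 0 -0; 0 -0.002 0 0.01 -0 0 -0; 0 -0.003 0 0.009 -0 0 -0
```

View pics/d_side.png

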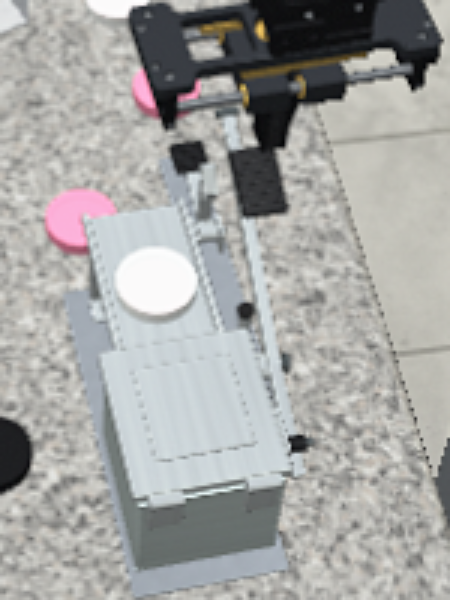

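View pics/d_wrist.png

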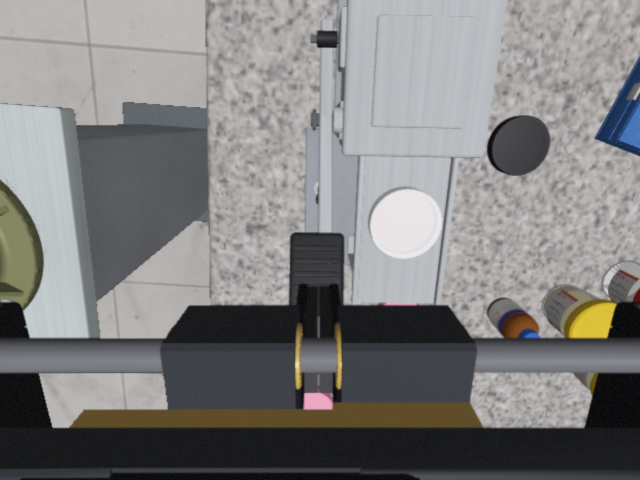

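The wrist view shows the shut fingers in line with the pad (pad centre at about (318,270)), so I'll press now.

Call:
carry_out:
  increments: "0 -0.014 0.002 0.03 0.5 0.4 1; 0 -0.003 0 0.012 0 0 0; 0 0 0 0.008 0 0 0; 0 0 0 0.006 0 0 0"

```text
time_s: 3.48
tool_pos: [0.4299, 0.0564, 0.2782]
tool_rot: [179.8, 0.6, 92.2]
force: [-7.1, -8.0, 17.4]
grip_width: 0.0008
```

```bash
python3 plan.py 0 b:-100,72,160,12 b:-113,72,113,12
```

```text
t 3.48 pos [0.4299 0.0564 0.2782] rot [179.8   0.6  92.2] F [-7.1 -8.  17.4]
-> [0.4279 0.0471 0.23  ] 5
-> [0.4286 0.0342 0.183 ] 5
10
0 -0.002 -0.001 0.01 0 0.1 -0.2; 0 -0.002 -0 0.009 0 0.1 -0.2; 0 -0.001 -0.001 0.01 0 0.1 -0.2; 0 -0.002 -0 0.01 0 0.1 -0.2; 0 -0.002 -0.001 0.009 0 0.1 -0.2; 0 -0.003 0 0.009 0 0 0; 0 -0.002 0 0.01 0 0 0; 0 -0.003 0 0.009 0 0 0; 0 -0.002 0 0.01 0 0 0; 0 -0.003 0 0.009 0 0 0
```

The tip has drifted outward, to about x = -91 in the bin frame, close to the pad's end. I'll lift and re-seat it.

Call:
carry_out:
  increments: "0 0 0 -0.02 0 0 0; 0 0 0 -0.015 0 0 0; 0 0.01 0.002 0 0 0 0; 0 0 0 0 0 0 0"

```text
time_s: 3.98
tool_pos: [0.432, 0.0674, 0.3152]
tool_rot: [179.7, 0.5, 92.1]
force: [0.2, 0.7, -0.4]
grip_width: 0.0007
```

```bash
python3 plan.py 0 b:-70,73,225;  python3 - <<'E'
from h import *
for n in("side","wrist"):
    p=read_camera(n);im=p["img"]
    if n=="side": im=cv2.resize(im[205:405,285:435],None,fx=3,fy=3)
    cv2.imwrite(f"pics/e_{n}.png",im)
E
```

```text
t 3.98 pos [0.432  0.0674 0.3152] rot [179.7   0.5  92.1] F [ 0.2  0.7 -0.4]
-> [0.4253 0.077  0.295 ] 1
1
0 0.01 -0.006 0.02 0.3 0.6 -0.9
```

View pics/e_side.png

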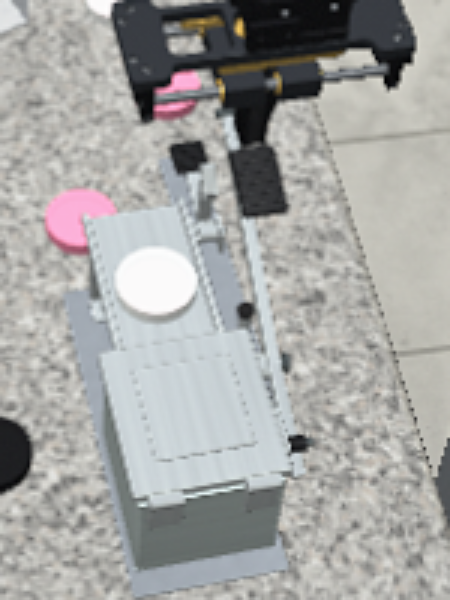

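View pics/e_wrist.png

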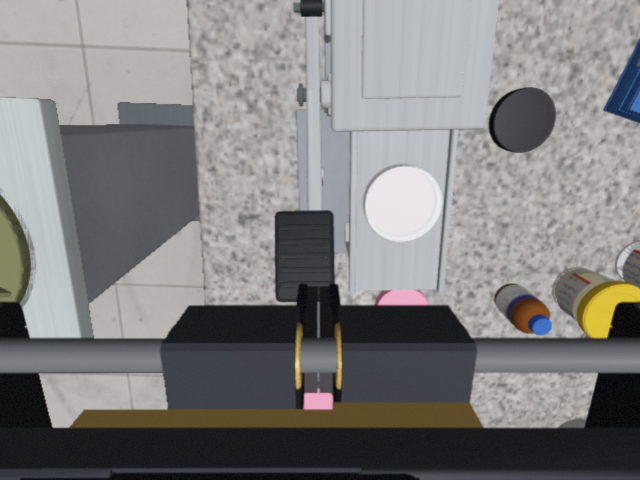

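```bash
python3 - <<'E'
from h import *
p=read_camera("wrist");o=get_obs();pose=np.load("pose.npy")
Rc=R.from_euler("xyz",o["tool_rot"],degrees=True)
tip=o["tool_pos"]+Rc.apply([0,0,.07]);print("tip",tip,proj(p,tip))
c=unproj(p,[[305,256]],.207)[0]
print("pad from wrist",c,"model",bw(pose,[-67,75,207])[0],proj(p,bw(pose,[-67,75,207])))
# dish and deck
print("dish",unproj(p,[[402,203]],.116)[0])
# deck corners: end x-140 rim top, lid front corners
print(unproj(p,[[349,290],[442,290]],.106),bw(pose,[[-140,38,106],[-140,-38,106]]))
E
```

```text
tip [0.43218133 0.06546616 0.24482319] [[319.70438157 304.57293716]]
pad from wrist [0.4239251  0.07584108 0.207     ] model [0.42318546 0.07993041 0.207     ] [[303.85464058 249.01821751]]
dish [0.49650009 0.0892423  0.116     ]
[[0.46089268 0.00927684 0.106     ]
 [0.54144915 0.01201531 0.106     ]] [[0.46401036 0.00899856 0.106     ]
 [0.53990309 0.01303501 0.106     ]]
```

Call:
carry_out:
  increments: "0 0.012 -0.006 0 0.3 0.5 -0.9; 0 0 0 0 0 0 0; 0 0 0 0.01 0 0 0; 0 0 0 0 0 0 0"

```text
time_s: 4.62
tool_pos: [0.4242, 0.0787, 0.3028]
tool_rot: [-179.8, 0.0, 93.0]
force: [-0.2, 0.1, 0.4]
grip_width: 0.0004
```

```bash
python3 plan.py 0 b:-67,74,225
```

```text
t 4.62 pos [0.4242 0.0787 0.3028] rot [-179.8    0.    93. ] F [-0.2  0.1  0.4]
-> [0.4242 0.08   0.295 ] 1
1
0 0.001 0 0.008 -0.2 0 -0
```

Call:
carry_out:
  increments: "0 0 0 0.01 0 0 0; 0 0 0 0.008 0 0 0; 0 0 0 0.006 0 0 0; 0 -0.001 0 0.006 0 0 0; 0 -0.003 0 0.007 0 0 0"

```text
time_s: 5.25
tool_pos: [0.4256, 0.0716, 0.2682]
tool_rot: [-180.0, 0.4, 92.9]
force: [-4.7, -3.0, 13.6]
grip_width: 0.0004
```

```bash
python3 plan.py 0 b:-103,74,150,12 b:-113,74,113,12
```

```text
t 5.25 pos [0.4256 0.0716 0.2682] rot [-180.     0.4   92.9] F [-4.7 -3.  13.6]
-> [0.4261 0.044  0.22  ] 5
-> [0.4266 0.034  0.183 ] 4
9
0 -0.005 -0 0.01 -0 0.1 -0; 0 -0.006 -0 0.009 -0 0.1 -0; 0 -0.005 -0.001 0.01 -0 0.1 -0; 0 -0.006 0 0.01 -0 0.1 -0; 0 -0.005 0 0.009 -0 0.1 -0; 0 -0.003 0 0.009 -0 -0 -0; 0 -0.002 0 0.01 -0 -0 -0; 0 -0.003 0 0.009 -0 -0 -0; 0 -0.002 0 0.009 -0 -0 -0
```

Call:
carry_out:
  increments: "0 -0.004 0 0.01 0 0 0; 0 -0.005 0 0.01 0 0 0; 0 -0.004 0 0.01 0 0 0; 0 -0.004 0 0.01 0 0 0"

```text
time_s: 5.75
tool_pos: [0.4274, 0.049, 0.2318]
tool_rot: [180.0, 1.0, 92.7]
force: [-0.9, -1.6, 6.3]
grip_width: 0.0008
```

```bash
python3 plan.py 0 b:-113,74,113,12;  python3 - <<'E'
from h import *
for n in("side",):
    p=read_camera(n);im=p["img"]
    if n=="side": im=cv2.resize(im[205:405,285:435],None,fx=3,fy=3)
    cv2.imwrite(f"pics/f_{n}.png",im)
E
```

```text
t 5.75 pos [0.4274 0.049  0.2318] rot [180.    1.   92.7] F [-0.9 -1.6  6.3]
-> [0.4266 0.034  0.183 ] 5
5
0 -0.003 -0 0.01 0 0.2 -0.1; 0 -0.003 -0.001 0.01 0 0.2 -0.1; 0 -0.003 0 0.009 0 0.2 -0.1; 0 -0.002 -0 0.01 0 0.2 -0.1; 0 -0.003 -0.001 0.01 0 0.2 -0.1
```

View pics/f_side.png

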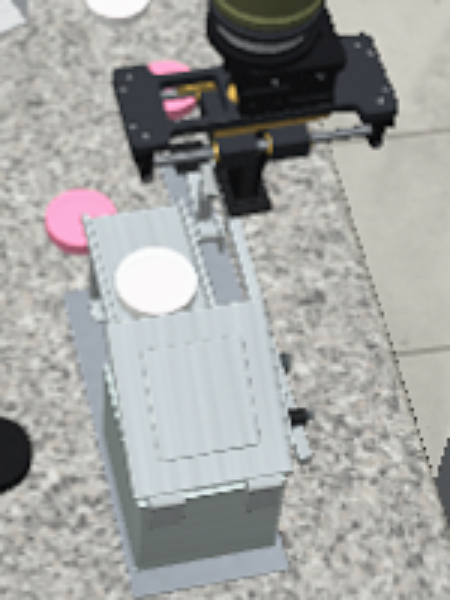

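Call:
carry_out:
  increments: "0 -0.003 0 0.01 0 0 0; 0 -0.003 0 0.01 0 0 0; 0 -0.002 0 0.009 0 0 0; 0 -0.002 0 0.01 0 0 0; 0 0 0 0.006 0 0 0; 0 0 0 0.003 0 0 0"

```text
time_s: 6.55
tool_pos: [0.4287, 0.036, 0.1871]
tool_rot: [-180.0, 1.3, 92.6]
force: [-2.8, -0.8, 9.1]
grip_width: 0.0005
```

```bash
python3 plan.py 0 b:-113,74,113,12;  python3 - <<'E'
from h import *
for n in("side",):
    p=read_camera(n);im=p["img"]
    if n=="side": im=cv2.resize(im[205:405,285:435],None,fx=3,fy=3)
    cv2.imwrite(f"pics/g_{n}.png",im)
E
```

```text
t 6.55 pos [0.4287 0.036  0.1871] rot [-180.     1.3   92.6] F [-2.8 -0.8  9.1]
-> [0.4266 0.034  0.183 ] 1
1
0 -0.002 -0.002 0.004 -0 1.3 -0.4
```

View pics/g_side.png

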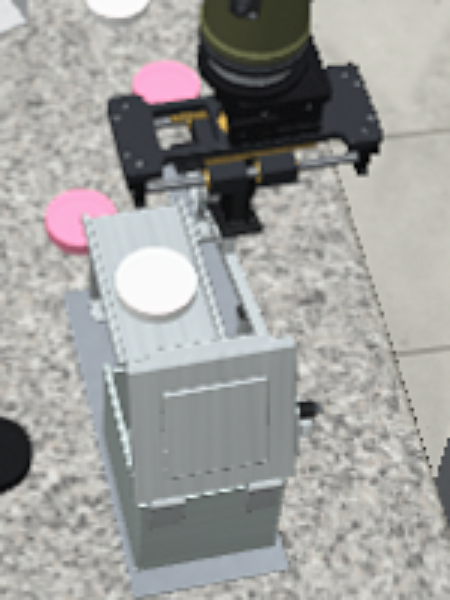

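Tip z is 0.117. I'll press a few mm more, checking the force.

Call:
carry_out:
  increments: "0 0 0 0.004 0 0 0; 0 0 0 0.004 0 0 0"

```text
time_s: 6.85
tool_pos: [0.4291, 0.0358, 0.1824]
tool_rot: [-179.9, 1.4, 92.6]
force: [-11.3, -1.6, 32.7]
grip_width: 0.0006
```

At 33 N the lever is at its stop. I'll let go slowly.

Call:
carry_out:
  increments: "0 0 0 -0.006 0 0 0; 0 0 0 -0.006 0 0 0; 0 0 0 -0.01 0 0 0; 0 0 0 -0.02 0 0 0; 0 0 0 -0.03 0 0 0; 0 0 0 -0.03 0 0 0; 0 0 0 0 0 0 0; 0 0 0 0 0 0 0"

```text
time_s: 7.85
tool_pos: [0.4287, 0.0391, 0.288]
tool_rot: [-179.9, 1.3, 92.6]
force: [0.3, -0.6, 0.2]
grip_width: 0.001
```

```bash
python3 - <<'E'
from h import *
for n in("side","wrist"):
    p=read_camera(n);im=p["img"]
    if n=="side": im=cv2.resize(im[205:405,285:435],None,fx=3,fy=3)
    cv2.imwrite(f"pics/h_{n}.png",im)
E
```

```text
(no output)
```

View pics/h_side.png

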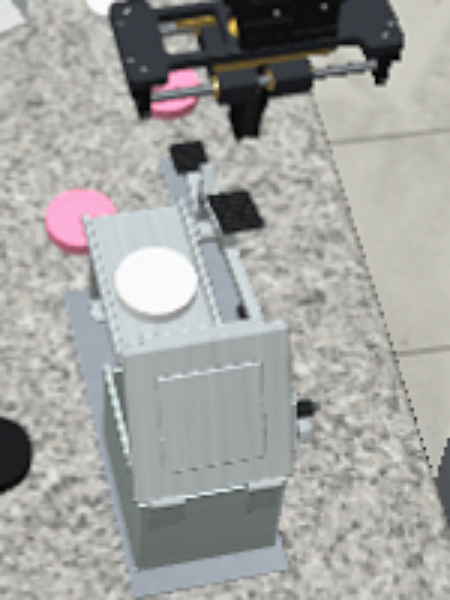

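View pics/h_wrist.png

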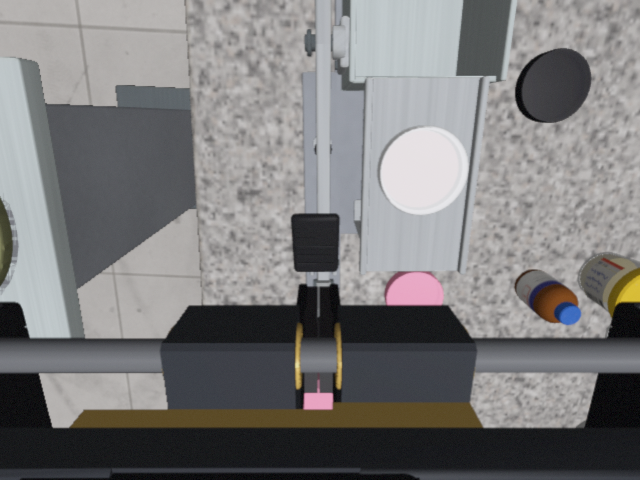

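The lever is caught and the lid stands open. In the wrist view the pad lies flat at (316,242), the dish is at (424,170) and the fingers are clear. Next I'll go behind the dish.

```bash
python3 - <<'E'
from h import *
p=read_camera("wrist");pose=np.load("pose.npy")
m=masks_of("used_dish",p)
for k in m[:3]:
    b=k["bbox"];q=np.argwhere(k["pixels"]).mean(0)[::-1]
    w=unproj(p,[[424,171],[366,272],[463,272],q],[.114,.1,.1,.114] and .110);x,y,a=pose
    Q=np.array([[np.cos(a),np.sin(a)],[-np.sin(a),np.cos(a)]])
    print(q,np.c_[w,((w[:,:2]-[x,y])@Q.T)*1000].round(3).tolist())
E
python3 plan.py 0 b:-116,0,160
```

```text
[553.67824176  85.41626374] [[0.499, 0.088, 0.11, -62.707, -1.46], [0.465, 0.01, 0.11, -139.055, 36.635], [0.539, 0.014, 0.11, -139.494, -37.376], [0.576, 0.147, 0.11, -7.859, -81.492]]
[422.93875981 169.25696261] [[0.499, 0.088, 0.11, -62.707, -1.46], [0.465, 0.01, 0.11, -139.055, 36.635], [0.539, 0.014, 0.11, -139.494, -37.376], [0.498, 0.089, 0.11, -61.491, -0.62]]
[414.17996604 289.04923599] [[0.499, 0.088, 0.11, -62.707, -1.46], [0.465, 0.01, 0.11, -139.055, 36.635], [0.539, 0.014, 0.11, -139.494, -37.376], [0.504, -0.003, 0.11, -153.601, -1.188]]
t 8.05 pos [0.4286 0.0392 0.2877] rot [-179.8    1.3   92.6] F [ 0.6  0.5 -0.2]
-> [0.5007 0.035  0.23  ] 2
2
0 -0.003 0.036 0.029 -0.1 0.6 -0.2; 0 -0.004 0.036 0.029 -0.1 0.6 -0.2
```

Call:
carry_out:
  increments: "0 -0.004 0.036 0.02 -0.1 0.6 -0.2; 0 -0.003 0.03 0.02 -0.1 0.6 -0.2; 0 0 0 0 0 0 0; 0 0 0 0 0 0 0"

```text
time_s: 8.55
tool_pos: [0.4953, 0.0344, 0.2452]
tool_rot: [-179.9, 0.0, 93.0]
force: [0.4, 0.2, 0.9]
grip_width: 0.0003
```

```bash
python3 plan.py 0 b:-118,-1,160; python3 plan.py 0 b:-118,-1,105,15
```

```text
t 8.55 pos [0.4953 0.0344 0.2452] rot [-179.9    0.    93. ] F [0.4 0.2 0.9]
-> [0.5018 0.033  0.23  ] 1
1
0 -0.002 0.006 0.015 -0.1 0 -0
t 8.55 pos [0.4953 0.0344 0.2452] rot [-179.9    0.    93. ] F [0.4 0.2 0.9]
-> [0.5018 0.033  0.175 ] 5
5
0 -0 0.001 0.014 -0 0 -0; 0 -0.001 0.002 0.014 -0 0 -0; 0 0 0.001 0.014 -0 0 -0; 0 -0 0.001 0.014 -0 0 -0; 0 -0.001 0.002 0.014 -0 0 -0
```

Call:
carry_out:
  increments: "0 -0.002 0.006 0.014 0 0 0; 0 0 0 0.02 0 0 0; 0 0 0 0.015 0 0 0; 0 0 0 0.01 0 0 0; 0 0 0 0 0 0 0"

```text
time_s: 9.18
tool_pos: [0.5007, 0.0322, 0.1842]
tool_rot: [-180.0, 0.2, 93.0]
force: [-0.6, 0.5, 0.4]
grip_width: 0.0006
```

```bash
python3 plan.py 0 b:-118,-1,105;python3 - <<'E'
from h import *
for n in("side","wrist"):
    p=read_camera(n);im=p["img"]
    if n=="side": im=cv2.resize(im[205:405,285:435],None,fx=3,fy=3)
    cv2.imwrite(f"pics/i_{n}.png",im)
E
```

```text
t 9.18 pos [0.5007 0.0322 0.1842] rot [-180.     0.2   93. ] F [-0.6  0.5  0.4]
-> [0.5018 0.033  0.175 ] 1
1
0 0.001 0.001 0.009 -0 0.2 0
```

View pics/i_side.png

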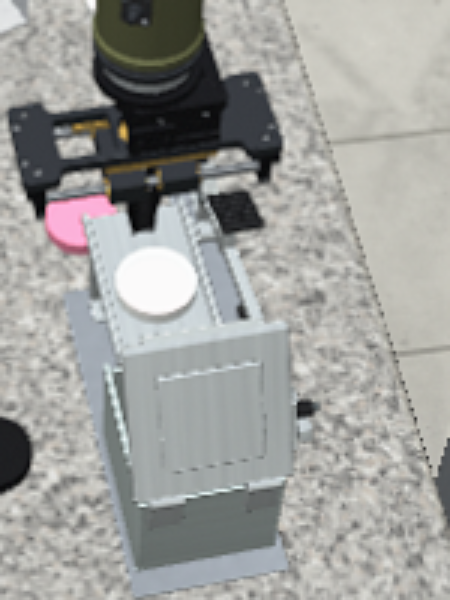

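View pics/i_wrist.png

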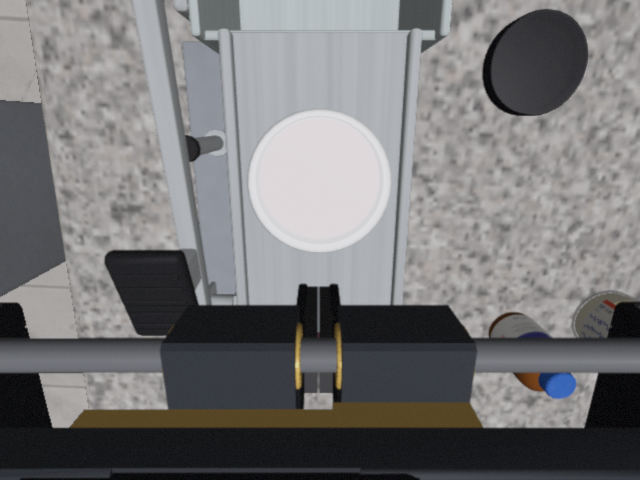

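The fingers are centred behind the dish: fingers at (319,290) and dish at (319,180) in the wrist view. I'll lower them and push.

Call:
carry_out:
  increments: "0 0 0 0.009 0 0 0; 0 0 0 0 0 0 0; 0 0.006 0 0 0 0 0; 0 0.008 0 0 0 0 0; 0 0.008 0 0 0 0 0; 0 0.008 0 0 0 0 0; 0 0.008 0 0 0 0 0; 0 0 0 0 0 0 0"

```text
time_s: 10.28
tool_pos: [0.5002, 0.074, 0.177]
tool_rot: [179.7, 0.2, 93.1]
force: [0.6, -0.2, -0.5]
grip_width: 0.0004
```

```bash
python3 plan.py 0 b:-20,-1,105,8;python3 - <<'E'
from h import *
for n in("side","wrist"):
    p=read_camera(n);im=p["img"]
    if n=="side": im=cv2.resize(im[205:405,285:435],None,fx=3,fy=3)
    cv2.imwrite(f"pics/j_{n}.png",im)
E
```

```text
t 10.28 pos [0.5002 0.074  0.177 ] rot [179.7   0.2  93.1] F [ 0.6 -0.2 -0.5]
-> [0.4966 0.1309 0.175 ] 8
8
0 0.007 -0 0 0 0 0; 0 0.007 -0 0 0 0 0; 0 0.007 -0 0.001 0 0 0; 0 0.008 -0 -0 0 0 0; 0 0.007 -0 0 0 0 0; 0 0.007 -0 0 0 0 0; 0 0.007 -0 0.001 0 0 0; 0 0.007 -0 -0 0 0 0
```

View pics/j_side.png

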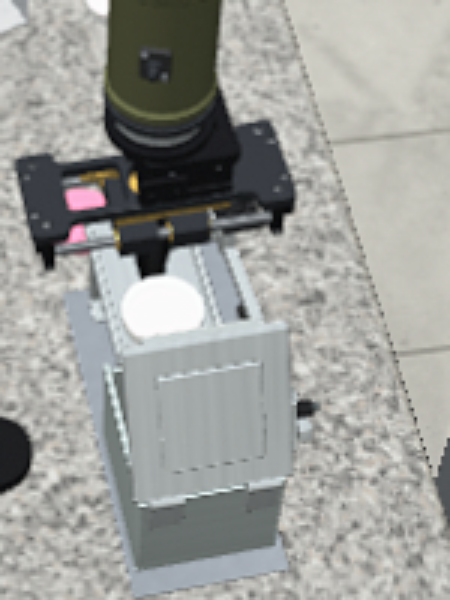

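View pics/j_wrist.png

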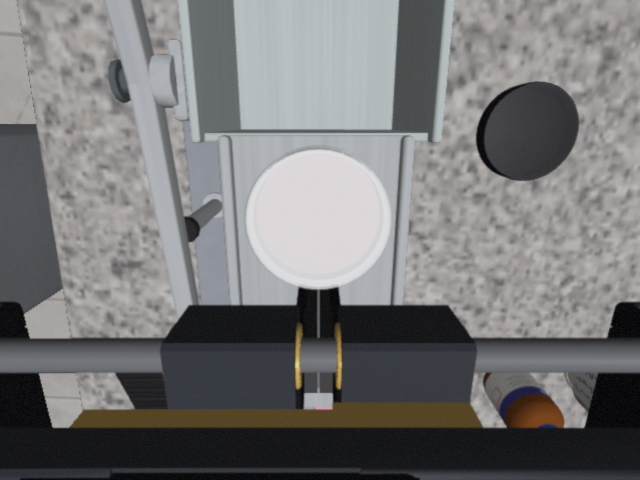

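The dish is sliding straight and now sits at (318,218) in the wrist view. I'll keep pushing.

Call:
carry_out:
  increments: "0 0.007 0 0 0 0 0; 0 0.008 0 0 0 0 0; 0 0.008 0 0.001 0 0 0; 0 0.008 0 0 0 0 0; 0 0.008 0 0 0 0 0; 0 0.008 0 0 0 0 0; 0 0.006 0 0 0 0 0; 0 0 0 0 0 0 0; 0 0 0 0 0 0 0"

```text
time_s: 11.5
tool_pos: [0.4973, 0.1295, 0.1755]
tool_rot: [179.7, 0.3, 93.0]
force: [0.1, 0.2, 1.0]
grip_width: 0.0004
```

```bash
python3 plan.py 0 b:-10,-1,105,8;python3 - <<'E'
from h import *
for n in("side","wrist"):
    p=read_camera(n);im=p["img"]
    if n=="side": im=cv2.resize(im[205:405,285:435],None,fx=3,fy=3)
    cv2.imwrite(f"pics/k_{n}.png",im)
E
```

```text
t 11.5 pos [0.4973 0.1295 0.1755] rot [179.7   0.3  93. ] F [0.1 0.2 1. ]
-> [0.4961 0.1409 0.175 ] 2
2
0 0.006 -0 0 0.1 0.1 -0; 0 0.005 -0.001 0 0.1 0.1 -0
```

View pics/k_side.png

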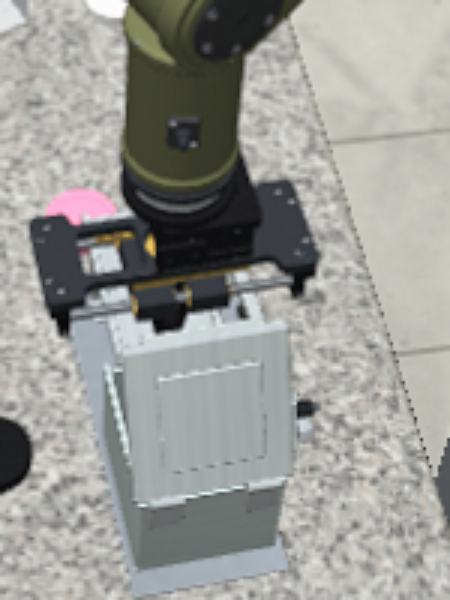

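View pics/k_wrist.png

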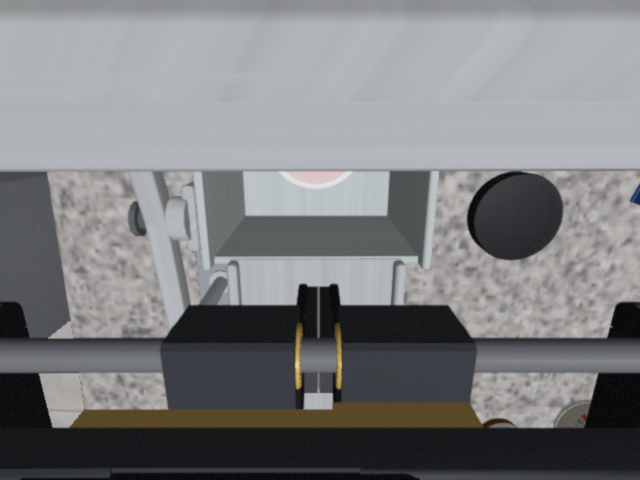

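The dish lies in the well, showing at (316,175) in the wrist view behind the lid edge. I'll back off and check.

Call:
carry_out:
  increments: "0 -0.02 0 -0.01 0 0 0; 0 -0.04 0 -0.03 0 0 0; 0 -0.05 0 -0.03 0 0 0; 0 -0.05 0 -0.03 0 0 0; 0 -0.04 -0.01 -0.01 0 0 0; 0 0 0 0 0 0 0; 0 0 0 0 0 0 0"

```text
time_s: 12.48
tool_pos: [0.497, -0.0778, 0.2897]
tool_rot: [179.7, 0.3, 92.9]
force: [-0.4, -0.0, 0.5]
grip_width: 0.0007
```

```bash
python3 plan.py 0 b:-229,69,110;python3 - <<'E'
from h import *
for n in("side","wrist"):
    p=read_camera(n);im=p["img"]
    if n=="side": im=cv2.resize(im[205:405,285:435],None,fx=3,fy=3)
    else:
        o=get_obs();pose=np.load("pose.npy")
        for P in ([-225,69,52],[-160,75,100],[-113,75,119],[-140,36,108]):
            print(P,proj(p,bw(pose,P)))
    cv2.imwrite(f"pics/l_{n}.png",im)
E
```

```text
t 12.47 pos [ 0.497  -0.0778  0.2897] rot [179.7   0.3  92.9] F [-0.4 -0.   0.5]
-> [ 0.4378 -0.0815  0.18  ] 3
3
0 -0 -0.02 0.036 0.1 0.1 -0; 0 -0 -0.02 0.037 0.1 0.1 -0; 0 -0 -0.02 0.037 0.1 0.1 -0
[-225, 69, 52] [[251.06006986 213.93637853]]
[-160, 75, 100] [[226.72149485 140.82105314]]
[-113, 75, 119] [[214.41023249  65.18384511]]
[-140, 36, 108] [[279.28828421 110.87922332]]
```

View pics/l_side.png

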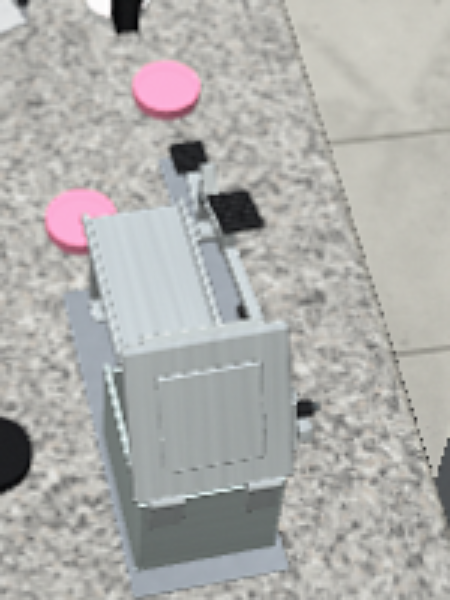

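View pics/l_wrist.png

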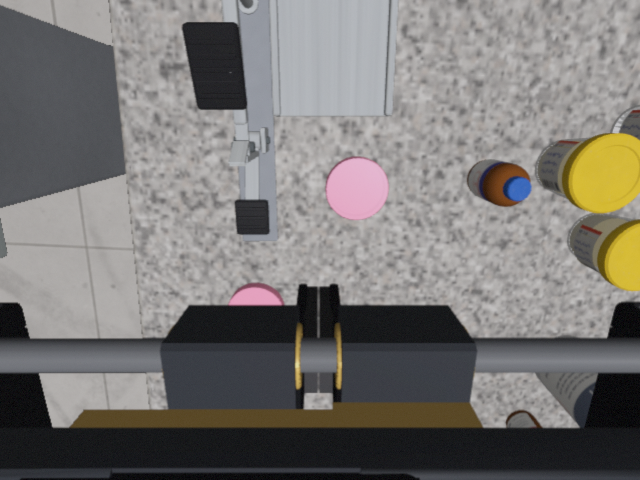

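The dish has gone from the deck. The tab is at (252,217) in the wrist view, within a few px of the model, and the hook is at (242,152). I'll tilt the tool 20° so its body leans away from the hook as it swings back.

```bash
sed -e 's/P\[2\]+=.07;yaw=BY/yaw=BY/' -e 's/Rt=R.from_euler("xyz",\[180,0,yaw\],degrees=True)/Rt=R.from_euler("xyz",[180,0,yaw],degrees=True)*R.from_rotvec([0,20,0],degrees=True);P=P-.07*Rt.as_matrix()[:,2]/' plan.py > plant.py
python3 plant.py 0 b:-227,69,85,40
```

```text
t 12.57 pos [ 0.4969 -0.0776  0.2894] rot [179.7   0.3  93. ] F [-0.7 -0.  -1.1]
-> [ 0.4389 -0.1034  0.1508] 4
4
0 -0.006 -0.015 0.035 0.1 5.1 0; 0 -0.008 -0.015 0.034 0.1 5.1 0; 0 -0.012 -0.015 0.033 0.1 5.1 0; 0 -0.014 -0.015 0.032 0.1 5.1 0
```

Call:
carry_out:
  increments: "0 -0.006 -0.015 0.03 0.1 5 0; 0 -0.008 -0.015 0.03 0.1 5 0; 0 -0.012 -0.015 0.03 0.1 5 0; 0 -0.014 -0.012 0.025 0.1 5 0; 0 0 0 0 0 0 0"

```text
time_s: 13.2
tool_pos: [0.4418, -0.0984, 0.1657]
tool_rot: [-179.9, -20.4, 93.9]
force: [-0.5, 0.0, 0.4]
grip_width: 0.0004
```

```bash
python3 plant.py 0 b:-227,69,60;python3 - <<'E'
from h import *
for n in("wrist","side"):
    p=read_camera(n);im=p["img"]
    if n=="side": im=cv2.resize(im[165:345,285:435],None,fx=3,fy=3)
    cv2.imwrite(f"pics/m_{n}.png",im)
E
```

```text
t 13.2 pos [ 0.4418 -0.0984  0.1657] rot [-179.9  -20.4   93.9] F [-0.5  0.   0.4]
-> [ 0.4389 -0.1034  0.1258] 1
1
0 -0.018 -0.003 0.036 -0.3 -0.4 0.8
```

View pics/m_side.png

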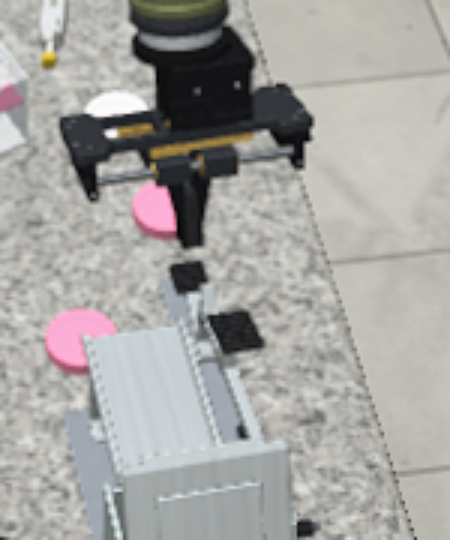

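View pics/m_wrist.png

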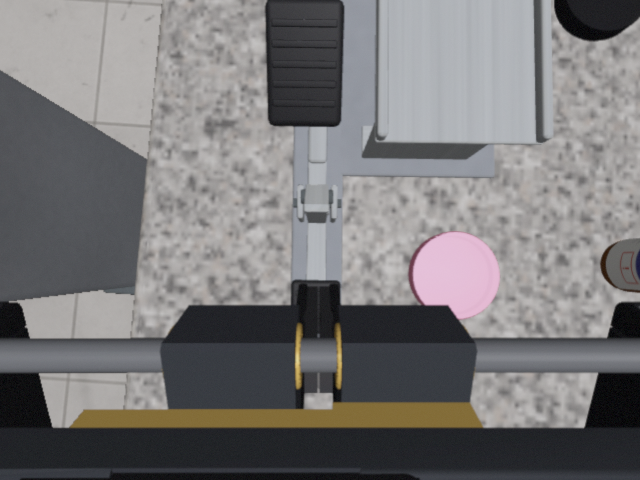

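Call:
carry_out:
  increments: "0 -0.009 -0.002 0.018 0 0 0.4; 0 -0.008 -0.001 0.017 0 0 0.4; 0 0 0 0 0 0 0"

```text
time_s: 13.68
tool_pos: [0.4473, -0.0975, 0.1345]
tool_rot: [179.4, -19.7, 94.0]
force: [0.3, 0.4, 0.2]
grip_width: 0.0005
```

```bash
python3 plant.py 0 b:-227,69,52; python3 plant.py 0 b:-229,69,32,6
```

```text
t 13.68 pos [ 0.4473 -0.0975  0.1345] rot [179.4 -19.7  94. ] F [0.3 0.4 0.2]
-> [ 0.4389 -0.1034  0.1178] 1
1
0 -0.011 -0.009 0.014 0.2 0.3 0.9
t 13.68 pos [ 0.4473 -0.0975  0.1345] rot [179.4 -19.7  94. ] F [0.3 0.4 0.2]
-> [ 0.4391 -0.1054  0.0978] 7
7
0 -0.003 -0.001 0.005 0 0 0.1; 0 -0.003 -0.002 0.004 0 0 0.1; 0 -0.002 -0.001 0.005 0 0 0.1; 0 -0.003 -0.001 0.004 0 0 0.1; 0 -0.003 -0.001 0.005 0 0 0.1; 0 -0.003 -0.002 0.004 0 0 0.1; 0 -0.002 -0.001 0.005 0 0 0.1
```

```bash
python3 - <<'E'
from h import *
o=get_obs();print(o["qpos"].round(1),o["tool_pos"],o["tool_rot"],np.hypot(*o["tool_pos"][:2]))
E
```

```text
[ 49.7  11.2 -31.3 115.2 -14.2  63.1  29.8] [ 0.44727533 -0.09749788  0.13445553] [179.43657841 -19.74535254  94.04728701] 0.4577783938544323
```

Call:
carry_out:
  increments: "0 0 -0.009 0 0 0 0; 0 0 0 0 0 0 0"

```text
time_s: 13.92
tool_pos: [0.4397, -0.097, 0.137]
tool_rot: [179.2, -19.6, 94.3]
force: [-0.3, -0.0, -0.6]
grip_width: 0.0003
```

```bash
python3 plant.py 0 b:-227,69,52; python3 -c "
from cell import *
print(get_obs()['qpos'].round(1))"
```

```text
t 13.93 pos [ 0.4397 -0.097   0.137 ] rot [179.2 -19.6  94.3] F [-0.3 -0.  -0.6]
-> [ 0.4389 -0.1034  0.1178] 1
1
0 -0.012 -0.001 0.016 0.4 0.4 1.2
[ 50.3  10.  -31.3 116.1 -14.7  63.3  30.7]
```

Call:
carry_out:
  increments: "0 -0.006 -0.001 0.008 0.2 0 0.6; 0 -0.006 -0.001 0.008 0.2 0 0.6; 0 0 0 0 0 0 0"

```text
time_s: 14.3
tool_pos: [0.4391, -0.1039, 0.1178]
tool_rot: [179.9, -19.5, 93.0]
force: [-0.1, -1.5, 1.7]
grip_width: 0.0003
```

```bash
python3 plant.py 0 b:-227,69,52; python3 -c "
from cell import *
print(get_obs()['qpos'].round(1))"
```

```text
t 14.3 pos [ 0.4391 -0.1039  0.1178] rot [179.9 -19.5  93. ] F [-0.1 -1.5  1.7]
-> [ 0.4389 -0.1034  0.1178] 1
1
0 0 -0 0 0.1 0.5 -0.1
[ 50.1  12.  -30.7 116.5 -13.6  61.4  29.8]
```

Exactly on the target and just touching the tab. I'll press about 20 mm straight down.

Call:
carry_out:
  increments: "0 -0.002 0 0.006 0 0 0; 0 -0.002 0 0.006 0 0 0; 0 -0.002 0 0.006 0 0 0; 0 0 0 0 0 0 0"

```text
time_s: 14.8
tool_pos: [0.4392, -0.1046, 0.0972]
tool_rot: [179.9, -19.4, 92.9]
force: [-0.6, -0.4, 2.2]
grip_width: 0.0008
```

```bash
python3 plant.py 0 b:-229,69,32;python3 - <<'E'
from h import *
for n in("side",):
    p=read_camera(n);im=p["img"]
    if n=="side": im=cv2.resize(im[205:405,285:435],None,fx=3,fy=3)
    cv2.imwrite(f"pics/n_{n}.png",im)
E
```

```text
t 14.8 pos [ 0.4392 -0.1046  0.0972] rot [179.9 -19.4  92.9] F [-0.6 -0.4  2.2]
-> [ 0.4391 -0.1054  0.0978] 1
1
0 -0.001 -0 -0.001 0.1 0.6 -0.1
```

View pics/n_side.png

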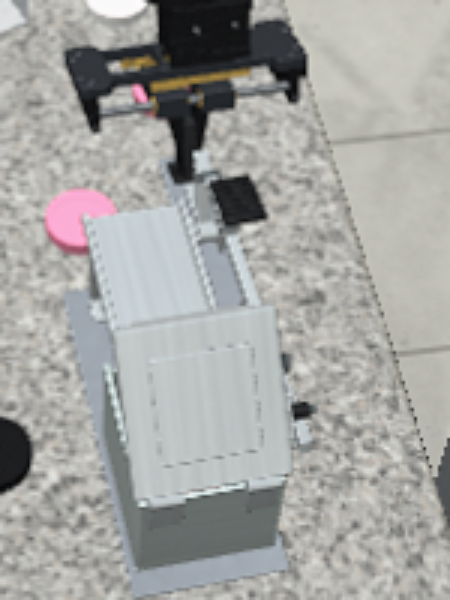

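The lever is free and the lid is falling. I'll hold until it shuts, then withdraw up and back.

Call:
carry_out:
  increments: "0 0 0 0 0 0 0; 0 0 0 0 0 0 0; 0 0 0 0 0 0 0; 0 0 0 0 0 0 0; 0 0 0 0 0 0 0; 0 0 0 0 0 0 0; 0 -0.004 0 -0.01 0 0 0; 0 -0.005 0 -0.015 0 0 0; 0 -0.01 0 -0.03 0 0 0; 0 -0.02 0 -0.05 0 0 0; 0 -0.03 0 -0.05 0 0 0; 0 0 0 0 0 0 0; 0 0 0 0 0 0 0; 0 0 0 0 0 0 0; 0 0 0 0 0 0 0"

```text
time_s: 16.73
tool_pos: [0.4444, -0.2251, 0.2277]
tool_rot: [179.9, -19.5, 93.0]
force: [0.0, -0.3, -0.6]
grip_width: 0.0005
```

```bash
python3 - <<'E'
from h import *
print(get_obs()["force"])
p=read_camera("side");im=p["img"];cv2.imwrite("pics/o.png",cv2.resize(im[150:405,240:440],None,fx=2.3,fy=2.3,interpolation=cv2.INTER_CUBIC))
E
```

```text
[ 4.87530270e-04 -2.98831892e-01 -6.07600007e-01]
```

View pics/o.png

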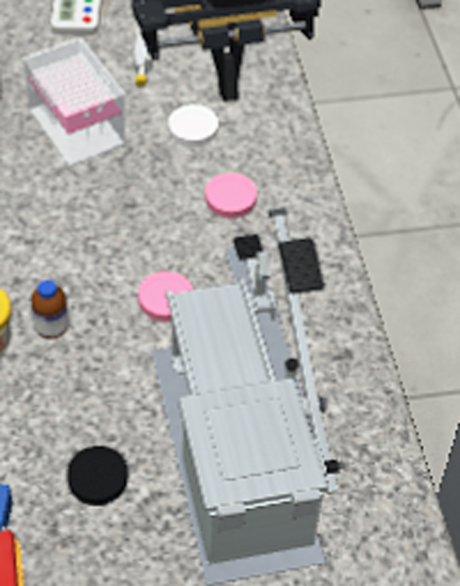

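The lid is shut, the lever and tab are up, the deck is empty and the robot is clear. One last numeric comparison with the first picture before handing in.

```bash
python3 - <<'E'
from h import *
a=cv2.imread("pics/a_side.png");p=read_camera("side");b=p["img"]
d=cv2.absdiff(a,b).max(2)
for n,(l,t,r,bo) in dict(lid=(318,318,390,402),pad_lever=(355,240,390,370),tab=(338,248,362,290),clean=(312,196,336,218),tip=(250,166,296,226),bottle=(254,270,272,302),deck=(318,278,356,316)).items():
    q=d[t:bo,l:r];print(n,(q>40).sum(),q.mean().round(2))
sign_off()
E
```

```text
lid 0 5.39
pad_lever 0 5.34
tab 9 5.63
clean 0 4.14
tip 0 5.43
bottle 0 4.43
deck 501 23.36
the job is handed in; nothing more can be done
```

I finished the job at about 17 s of the 51 s limit and handed it in. Using shut fingertips only:
- **Lever:** I pressed the pad until the catch held it.
- **Dish:** I pushed it along the deck into the well.
- **Catch:** I pressed the thumb tab, so the lid fell shut and the lever came back up.

**Final checks:** Compared with the first picture, the lid, lever and pad, clean dish, stain bottle and tip box regions show no change. The tab region differs by only 9 pixels. The deck is empty, and the fingers were clear of everything with wrist force near zero. The dish's rest inside the shut well can't be seen; the last sight of it was on the well floor, before the lid closed.

**What went less smoothly:** My first press landed too close to the pad's outer end, so I lifted off and re-seated. The lever also reached its end stop at about 33 N before I let go. That reading is fingertip force at the wrist, well under the 120 N wrist limit.

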